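# Lock a bracket in the guarded jig

### The job

Get the bracket locked in the jig: with the fingers push it along its channel until it is fully home against the stop, then reach down through the window in the guard and press the lever all the way down, so that its pin drops into the bracket's slot. Do not touch the guard, do not lift or tip the bracket, and leave the other things on the bench where they are.

Things in the scene. Friction and masses are not known exactly. Their poses are not given: they have to be found in the camera images.
- jig: Fixed steel locking jig. Origin: on the bench (z = 0), on the middle line of its channel, 30 mm short of the stop's face; +z up, +y is the way the bracket is pushed in. Its flat base is 20 mm high; the channel on it runs along the jig's y at x = 0 from y = -340 to +30 mm, where a stop block closes it, between two low fences (6 mm high, 45 mm apart). The jig is turned by up to about 15 degrees from start to start.
- guard: White perforated box guard fixed over the jig's head (same origin and axes as the jig): x -125 to +130, y -120 to +80 mm, top face 110 mm above the bench, top sheet 4 mm thick, closed on all four sides but for a low slot (70 mm wide, up to 40 mm above the bench) through which the bracket slides in. Must not be touched by the robot.
- window (a point): Centre of the guard's only window, at the height of the guard's top face (110 mm above the bench), which is level. The opening is square, 100 mm along the jig's x and 100 mm along its y; its centre is at jig x = -40, y = -20 mm.
- lock_lever (a joint): Lever's turn in rad: 0 = up (starts between 0 and 0.05), 0.28 = all the way down on its end stop. It turns about a level axis along the jig's y at jig x = +85 mm, y = -20 mm, 32 mm above the bench. It is stiff (about 5 to 6 N at the pad) and stays where it is left.
- lever_pad (a point): Centre of the top face of the lever's flat steel press pad, 45 x 45 mm, below the window. Fully up it is 97 mm above the bench at jig x = -32 mm; fully down 62 mm above the bench at jig x = -45 mm (48 mm below the guard's top face), and then level; y = -20 mm throughout. If the bracket is not home, the pin lands on it and the lever stops part-way.
- bracket: Loose aluminium L-bracket, about 0.3 kg (0.2 to 0.45), lying in the channel: a strip 40 mm wide (jig x), 260 mm long (jig y), 8 mm thick, with a slot for the lever's pin centred 50 mm from its far (+y) end, and an upright flange at its near (-y) end. Origin: middle of the strip's underside, which is 20 mm above the bench. Axes as the jig's. It slides freely (1 to 4 N) and stays where it is left. It starts 35 to 65 mm short of home; home is origin at jig y = -100 mm.
- flange_face (a point): Centre of the outer (-y) face of the bracket's upright flange (40 mm wide, 8 mm thick, top 65 mm above the bench, the point itself 45 mm above the bench): the face to push on, towards the jig's +y. Home at jig y = -230 mm, 110 mm short of the guard.
- grinding_disc: loose flat grinding disc, 100 mm across, 6 mm thick, lying on the bench; leave alone
- screwdriver: loose screwdriver lying on the bench, 200 mm long; leave alone
- wire_brush: loose steel wire cup brush, 70 mm across, 45 mm high; leave alone
- tape_measure: loose tape measure, 65 x 34 x 62 mm; leave alone
- wrench: loose wrench lying on the bench; leave alone
- oil_can: loose round can, 56 mm across, 110 mm high, standing; leave alone
- angle_grinder: loose angle grinder lying on the bench, 290 mm long, about 75 mm high; leave alone

How it is judged (in metres and radians):
On the way, in this order (a step that is already met when the one before it is completed fails the run):
1. the bracket is home against the stop, the lever still up (y of flange_face in the frame of jig between -0.2335 and -0.226 m and z of bracket in the frame of jig below 0.024 m and angle between bracket's own z axis and vertical below 0.05 rad and value of joint lock_lever below 0.15 rad), for 0.2 s.
2. the lever is pressed all the way down (y of flange_face in the frame of jig between -0.2335 and -0.226 m and value of joint lock_lever above 0.255 rad), for 0.2 s.
At the end, for the whole second after the job is handed in: The bracket lies flat in the channel within 3.5 mm of home, at rest, and the lever is down (over 0.255 of its 0.28 rad), its pin in the slot (all of step 2 and z of bracket in the frame of jig below 0.024 m and angle between bracket's own z axis and vertical below 0.05 rad and linear speed of bracket below 0.01 m/s); the robot touches nothing.
It fails at once if the robot touches the guard (contact force between any of the arm, the fingers and guard above 0.3 N).
It fails at once if the bracket is lifted or tipped (over 10 mm or about 9 degrees) (z of bracket in the frame of jig above 0.03 m or angle between bracket's own z axis and vertical above 0.15 rad).
It fails at once if another thing on the bench is moved by over 20 mm (distance of any of grinding_disc, screwdriver, wire_brush, tape_measure, wrench, oil_can, angle_grinder from where it was at the start of the episode above 0.02 m).
It also fails if it takes over 45 s, if anything falls off the work surface, if the arm or the gripper's body presses on something with over 40 N, if the wrist force passes 120 N, or if a joint passes its speed limit or range.

### The arm

A 6-joint arm with a two-finger parallel gripper is mounted at the origin on the work surface. World frame = base frame: x ahead of the robot, y to its left, z up, the work surface at z = 0. Lengths are in m, angles in degrees, forces in N, time in s.
With the tool pointing down it reaches from about 0.325 to 0.9 m from the base axis. Payload 6.1 kg.
Tool frame: the origin (TCP) lies at the very end of the fingers, on their centre line; the grasp point (between the pads) lies 19 mm behind it; z points along the fingers, y is the line along which they close (so a half turn about z gives the same grasp; the last joint's range is limited). The gripper opens to 85 mm and grips with 20 to 120 N. Pads are 22 mm wide; open, the fingers measure 114 mm over their backs; the gripper's body (76 mm by 85 mm) begins 54 mm behind the grasp point. The pads swing forward as they close: fully open they stand 13 mm farther back than shut.
Start: joints at [-7.225, 12.628, 87.462, -0, 79.91, -7.225], TCP at [0.625, -0, 0.231] pointing down, gripper open.
Joint ranges: [-170.65, 170.65], [-52.31, 119.04], [5.05, 147.46], [-71.25, 251.25], [11.57, 151.72], [-153.62, 153.62]. Speed limits (degrees/s): [147.25, 147.25, 172.46, 180, 180, 180].

### API

Orientations are given as [roll, pitch, yaw] about the fixed x, y, z axes, in that order (R = Rz(yaw) Ry(pitch) Rx(roll)).
In Python, from station import manip, get_image gives the robot as it stands.
- The arm moves only by the tool jog_arm, never from a script. Its arguments are lists of equal length, an entry for each row: "offset": the shift along the world's x, y, z in mm, a list of three; "turn": the turn about the world's z in rad. A call has exactly 5 rows; each row is the pose to reach, as a shift and turn from the pose commanded when the call began; what a row does not reach only later rows make up. A row lasts 1/8 s, in which the tool goes at most 62.5 mm and 10.7 degrees, less where a joint would pass 70% of its speed; a pose out of reach is approached as far as the arm can. A call with a gripper value outside its range is refused whole. "fingers" is the opening in per cent of the stroke, from 0 (shut) to 100 (fully open), set as the call begins (left out, the last holds). The fingers move at their own pace and stop on an object; "squeeze" is the grip in N (left out, the last holds). Time passes only in rows, so rows that repeat a pose let the fingers close, or fill a call up. It gives the time, the measured TCP pose, the force, the opening and the grip force at its end, in the units of the state.
- manip.get_obs(): the state, without advancing time (a new reading comes with each control period).
- get_image(name): name is "scene" or "side" or "wrist"; returns a dict with "frame" (384x512x3 uint8, red, green, blue), "vertical_fov" (degrees; the focal length in pixels is half the picture's height over the tangent of half this angle, whatever the lens; pixels are square), "cx", "cy" (the principal point, pixels), "origin" and "attitude" of the camera in the world. Camera axes: x right, y down, z forward; pixel columns grow to the right and rows downward; lengths in m; the calibration is good to about 2 mm. A picture is of the moment at which its call begins. There is no depth.
- manip.finish_job(): hands the job in; it is judged then, once.
The state is a dict: "clock": time; "joint_positions": joint angles; "qvel": joint speeds; "effort": joint torques, N m; "eef_pos": TCP position; "tool_rot": TCP orientation; "contact_force": force on the tool from outside, world axes, zero at the start; "torque": the same for the moment, N m; "grip_width": opening from 0.0 (shut) to 1.0 (fully open); "grasp_force": force on a finger pad.
Only numpy, scipy, OpenCV 4.12 (cv2) and the standard library are available. Lean on these libraries where they do the work, as an engineer would, in place of code of your own. Each camera call takes 0.05 s, during which the arm holds its last target. There are 200 camera calls.

## Working session

There is one attempt and no reset: what is moved stays moved. The work goes in short steps, Python scripts to look and compute and a tool call to move; the robot and the scene stay as the last step left them, time stands still between calls to the robot, and variables do not carry over. Pictures are saved under pics/ and viewed, at most 10 in all, crops included, and the job is handed in when it is done.

Besides the shell and the picture viewer there is one more tool, called as a command line: name --pt "numbers of a row" for each row, then --argument value for the rest. jog_arm: Moves the arm, as the interface text tells. Its arguments: {"type":"object","properties":{"offset":{"type":"array"},"turn":{"type":"array"},"fingers":{"type":"number"},"squeeze":{"type":"number"}},"required":["offset","turn"]}

```bash
mkdir -p pics; cat > h.py <<'E'
import numpy as np,cv2,json
from station import manip,get_image
def snap(n,f):
    d=get_image(n); cv2.imwrite(f'pics/{f}.png',d['frame'][...,::-1])
    m={k:np.asarray(v).tolist() for k,v in d.items() if k!='frame'}
    json.dump(m,open(f'pics/{f}.json','w')); return m
def cam(f):
    m=json.load(open(f'pics/{f}.json')); F=192/np.tan(np.radians(m['vertical_fov']/2))
    A=np.array(m['attitude'])
    if A.shape!=(3,3):
        from scipy.spatial.transform import Rotation as R
        A=R.from_euler('xyz',A,degrees=True).as_matrix()
    return F,m['cx'],m['cy'],np.array(m['origin']),A
def ray(f,u,v,z):
    F,cx,cy,o,A=cam(f); d=A@[(u-cx)/F,(v-cy)/F,1]; return o+d*(z-o[2])/d[2]
def proj(f,p):
    F,cx,cy,o,A=cam(f); q=A.T@(np.array(p)-o); return q[:2]/q[2]*F+[cx,cy]
E
python3 - <<'E'
from h import *
for n in('scene','side','wrist'): print(snap(n,n+'0'))
a=[cv2.imread(f'pics/{n}0.png') for n in('scene','side')]
print(manip.get_obs())
E
```

```text
{'vertical_fov': 51.48909342036831, 'cx': 251.56384132209251, 'cy': 192.19134206732556, 'origin': [0.9066643745613311, 0.6170498732414124, 0.6958515371318927], 'attitude': [-135.25222382442269, -0.687273383228546, 146.53111740134344]}
{'vertical_fov': 48.68017631924613, 'cx': 252.44502691091176, 'cy': 188.07334509687624, 'origin': [0.09626374613056186, 0.979330715092753, 0.8280506574142142], 'attitude': [-126.91475095297331, -1.267182115072646, -150.50892140775065]}
{'vertical_fov': 70.4453696272875, 'cx': 256.16000326188686, 'cy': 194.56874523053773, 'origin': [0.6236940445435989, 0.07079037185295464, 0.3724632793532504], 'attitude': [163.67914458165055, 0.08411507768120001, 0.05886792542587644]}
{'clock': 0.15, 'joint_positions': array([-7.22729584e+00,  1.26659712e+01,  8.75121841e+01,  2.20679288e-04,
        7.99095637e+01, -7.22376330e+00]), 'qvel': array([-0.17798312, -0.04215711, -0.12266226,  0.06098675,  0.00312442,
        0.04248852]), 'effort': array([ 5.24838761e-04, -4.97483325e+01, -3.89904678e+01, -1.73041117e-04,
        7.14129725e-03, -8.50862284e-05]), 'eef_pos': array([6.24526327e-01, 3.24492471e-05, 2.30424909e-01]), 'tool_rot': array([-1.79913005e+02, -1.12456820e-02,  8.99964201e+01]), 'contact_force': array([-0.14885948,  0.49366565, -0.20228981]), 'torque': array([ 0.01199726,  0.01211865, -0.0498464 ]), 'grasp_force': 0.0, 'grip_width': 0.9999238993698532}
```

View pics/scene0.png

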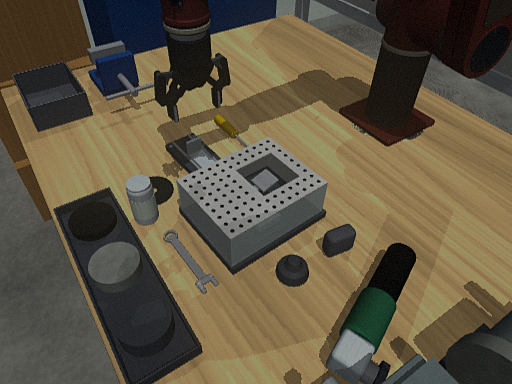

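View pics/side0.png

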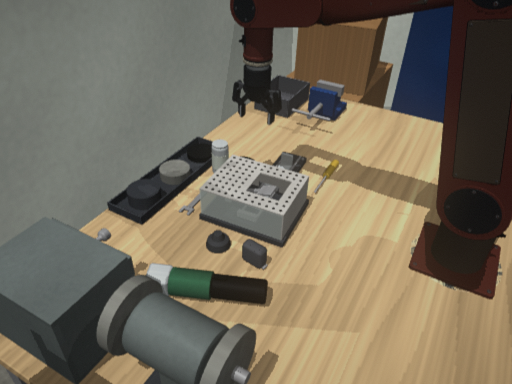

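The scene view shows the guard's top with corners near (178,184), (266,141), (326,183) and (233,233), the window with the pad at about (265,180), and the bracket sticking out at (190,150). I'll enlarge both views to read the corners.

```bash
python3 - <<'E'
from h import *
a=cv2.imread('pics/scene0.png')[125:275,150:350]; cv2.imwrite('pics/c1.png',cv2.resize(a,None,fx=4,fy=4,interpolation=cv2.INTER_CUBIC))
b=cv2.imread('pics/side0.png')[130:250,180:360]; cv2.imwrite('pics/c2.png',cv2.resize(b,None,fx=4,fy=4,interpolation=cv2.INTER_CUBIC))
E
```

```text
(no output)
```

View pics/c1.png

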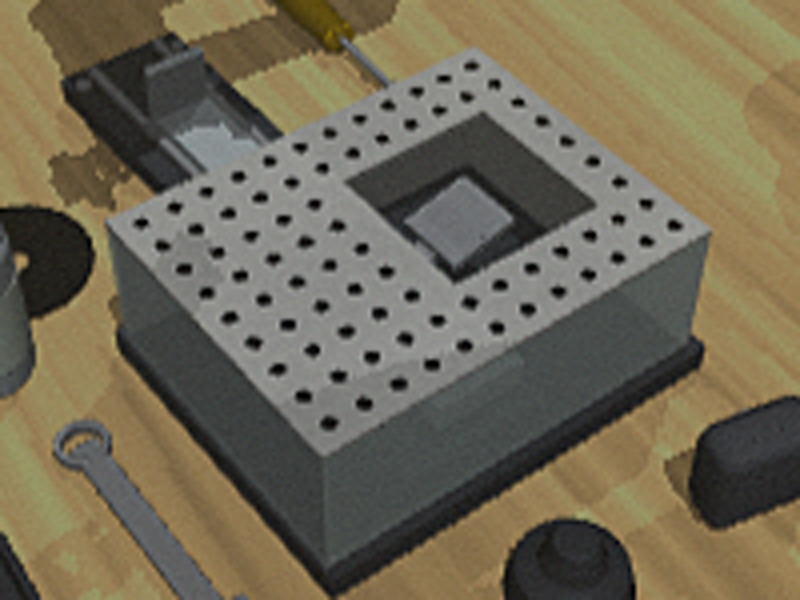

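View pics/c2.png

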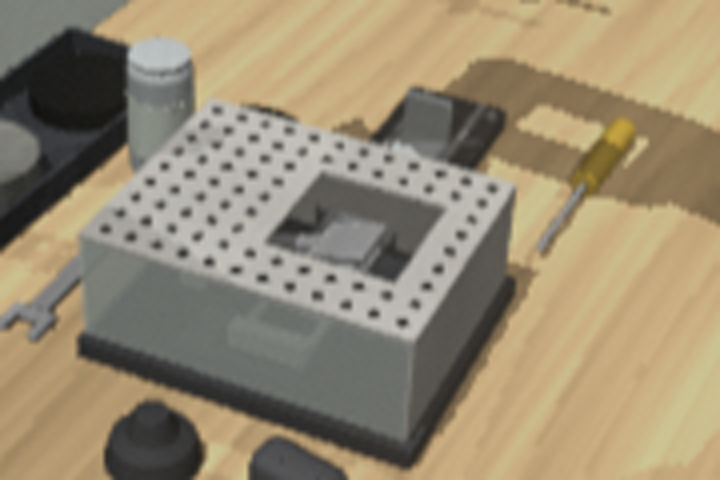

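```bash
cat > fit.py <<'E'
from h import *
from scipy.optimize import least_squares
G=[(130,-120),(-125,-120),(-125,80),(130,80)]
W=[(10,-70),(-90,-70),(-90,30),(10,30)]
S=[(108,222),(475,50),(710,232),(322,455)]; SW=[(346,182),(486,112),(596,205),(456,282)]
D=[(212,102),(515,188),(413,340),(82,237)]; DW=[(322,173),(446,210),(400,282),(266,242)]
def f(p,res=True):
    c,s=np.cos(p[2]),np.sin(p[2]); r=[]
    for n,off,P in(('scene0',(150,125),S+SW),('side0',(180,130),D+DW)):
        for (x,y),q in zip(G+W,P):
            w=[p[0]+c*x/1e3-s*y/1e3,p[1]+s*x/1e3+c*y/1e3,.11]
            r.append(proj(n,w)-(np.array(q)+.5)/4+.5-np.array(off))
    return np.ravel(r)
if __name__=='__main__':
    for g in(0,90,180,270):
        o=least_squares(f,[.6,.15,np.radians(g)]); print(o.x,np.degrees(o.x[2]),o.cost)
        if o.cost<200:
            b=o
    print(b.fun.reshape(-1,2).round(1).tolist()); p=b.x; np.save('jig.npy',p)
    c,s=np.cos(p[2]),np.sin(p[2])
    J=lambda x,y:np.array([p[0]+(c*x-s*y)/1e3,p[1]+(s*x+c*y)/1e3])
    for k,v in dict(win=(-40,-20),pad=(-32,-20),home=(0,-230),ydir=(0,1000)).items(): print(k,J(*v)-(p[:2] if k=='ydir' else 0))
    def toJ(n,off,u,v,z):
        w=ray(n,(u+.5)/4-.5+off[0],(v+.5)/4-.5+off[1],z); d=(w[:2]-p[:2])*1e3
        return (c*d[0]+s*d[1],-s*d[0]+c*d[1])
    for q in((147,65),(195,45)): print('flange sc',toJ('scene0',(150,125),*q,.065))
    for q in((410,90),(447,97)): print('flange si',toJ('side0',(180,130),*q,.065))
E
python3 fit.py
```

```text
[0.5569002  0.12822692 0.06953749] 3.9842049409896823 7.722717241970096
[0.55690019 0.12822692 0.06953751] 3.984206016512147 7.7227172419664605
[0.55690019 0.12822692 0.06953753] 3.9842067684452753 7.722717241970306
[0.5569002  0.12822692 6.35272281] 363.98420564082085 7.722717241966463
[[-0.6, -0.6], [0.4, -1.1], [0.9, -0.6], [0.2, 0.6], [-0.7, -0.5], [-0.4, -0.4], [1.4, 0.0], [0.3, 0.6], [-0.4, -1.0], [0.6, -1.0], [0.5, 0.4], [-1.0, -0.7], [0.2, -0.7], [0.6, -0.8], [-1.3, 0.4], [-0.8, 0.2]]
win [0.51838649 0.105496  ]
pad [0.52636716 0.10605185]
home [ 0.57288094 -0.10121723]
ydir [-0.06948148  0.99758324]
flange sc (np.float64(17.711203963621465), np.float64(-274.2801894549781))
flange sc (np.float64(-17.932867788482724), np.float64(-273.844210324936))
flange si (np.float64(19.704768604367537), np.float64(-271.92029482568836))
flange si (np.float64(-12.223041928898414), np.float64(-276.1025495765493))
```

View pics/wrist0.png

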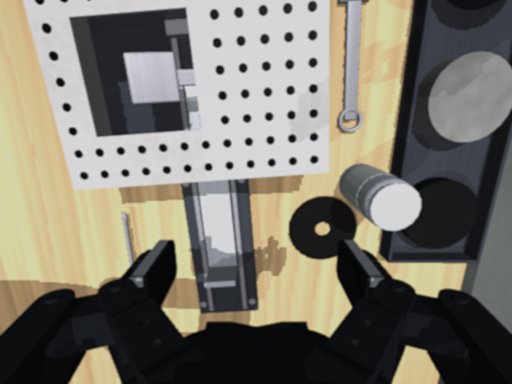

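```bash
python3 - <<'E'
from h import *
p=np.load('jig.npy');c,s=np.cos(p[2]),np.sin(p[2])
J=lambda x,y,z:[p[0]+(c*x-s*y)/1e3,p[1]+(s*x+c*y)/1e3,z/1e3]
for q in((10,-70),(-90,-70),(-90,30),(130,-120),(-125,-120)): print(q,proj('wrist0',J(*q,110)).round(1))
for y in(-270,-274,-278,-282): print(y,proj('wrist0',J(-20,y,65)).round(1),proj('wrist0',J(20,y,65)).round(1))
for n,u,v,z in(('can',395,205,.11),('driver',125,215,.005),('disc',322,228,.006)): print(n,ray('wrist0',u,v,z))
for q in((0,-320,0),(0,-241,0),(-40,-20,0)): print(q,(np.array(J(*q))*1e3).round(1))
E
```

```text
(10, -70) [201.2 127.9]
(-90, -70) [ 96.2 135.3]
(-90, 30) [68.5 14.5]
(130, -120) [329.1 171.6]
(-125, -120) [ 73.4 188.7]
-270 [204.3 285.1] [234.8 283.3]
-274 [204.6 287.7] [235.1 286. ]
-278 [205.  290.4] [235.3 288.6]
-282 [205.4 293. ] [235.6 291.2]
can [ 0.76449752 -0.01690384  0.11      ]
driver [ 0.43433205 -0.06775625  0.005     ]
disc [ 0.71918151 -0.08709647  0.006     ]
(0, -320, 0) [ 579.1 -191.     0. ]
(0, -241, 0) [ 573.6 -112.2    0. ]
(-40, -20, 0) [518.4 105.5   0. ]
```

The wrist view agrees with the fit to a few pixels: window corners predicted at (201,128) and (96,135) and seen near there. The flange is at about jig y = -274. I'll shut the fingers, move behind the flange and go down.

jog_arm --pt "-12 -45 0" --pt "-24 -90 -20" --pt "-36 -135 -40" --pt "-46 -180 -60" --pt "-46 -180 -100" --turn '[0.02,0.04,0.06,0.07,0.07]' --fingers 0 --squeeze 40

```text
clock: 0.78
eef_pos: [0.5795, -0.1839, 0.1322]
tool_rot: [179.8, 0.2, 93.8]
contact_force: [0.2, 0.7, -1.2]
grip_width: 0.002
grasp_force: 0.0
```

jog_arm --pt "0 0 -30" --pt "0 0 -60" --pt "0 0 -85" --pt "0 0 -97" --pt "0 0 -97" --turn '[0,0,0,0,0]'

```text
clock: 1.4
eef_pos: [0.5783, -0.1797, 0.0334]
tool_rot: [-179.9, -0.1, 94.0]
contact_force: [0.5, -0.4, 0.2]
grip_width: -0.002
grasp_force: 0.0
```

jog_arm --pt "-1 12 0" --pt "-2 24 0" --pt "-2.5 36 0" --pt "-3 46 0" --pt "-4 54 0" --turn '[0,0,0,0,0]'

```text
clock: 2.02
eef_pos: [0.5756, -0.1256, 0.035]
tool_rot: [179.9, 0.1, 94.0]
contact_force: [0.2, -3.9, 2.0]
grip_width: 0.005
grasp_force: 1.7
```

```bash
python3 - <<'E'
from h import *
snap('wrist','w1')
print(manip.get_obs()['contact_force'],manip.get_obs()['eef_pos'])
cv2.imwrite('pics/w1b.png',cv2.resize(cv2.imread('pics/w1.png'),(800,600)))
E
```

```text
[ 0.59905059 -0.86347175  1.51334301] [ 0.57514424 -0.12459052  0.0346444 ]
```

View pics/w1b.png

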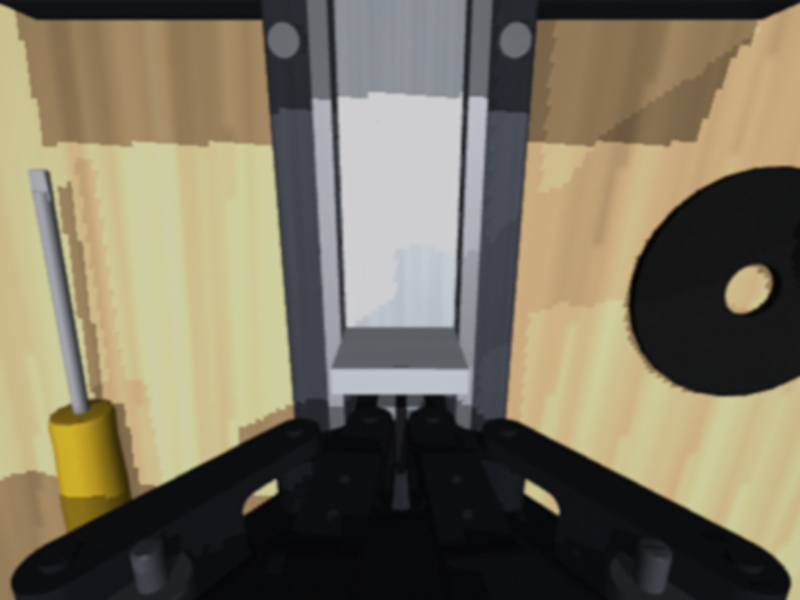

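The flange (331-470, 368-395) sits square and centred ahead of the shut fingers, and the bracket has moved. About 13 mm remains, so I'll finish slowly and watch the force.

jog_arm --pt "-0.2 3 0" --pt "-0.4 6 0" --pt "-0.6 8 0" --pt "-0.7 10 0" --pt "-0.8 11 0" --turn '[0,0,0,0,0]'

```text
clock: 2.7
eef_pos: [0.5741, -0.1149, 0.0343]
tool_rot: [-180.0, -0.0, 94.0]
contact_force: [0.3, -4.4, 3.1]
grip_width: 0.001
grasp_force: 1.7
```

jog_arm --pt "0 0.5 0" --pt "0 1 0" --pt "-0.1 1.5 0" --pt "-0.1 2 0" --pt "-0.1 2 0" --turn '[0,0,0,0,0]'

```text
clock: 3.32
eef_pos: [0.574, -0.1129, 0.0343]
tool_rot: [-180.0, -0.0, 94.0]
contact_force: [0.0, -2.5, 2.2]
grip_width: -0.003
grasp_force: 1.5
```

jog_arm --pt "0 0.5 0" --pt "0 1 0" --pt "-0.1 1.5 0" --pt "-0.1 2 0" --pt "-0.1 2 0" --turn '[0,0,0,0,0]'

```text
clock: 3.95
eef_pos: [0.5742, -0.1125, 0.0343]
tool_rot: [180.0, 0.1, 94.0]
contact_force: [0.6, -9.4, -0.0]
grip_width: -0.002
grasp_force: 4.5
```

jog_arm --pt "0 0.5 0" --pt "0 1 0" --pt "-0.1 1.5 0" --pt "-0.1 2 0" --pt "-0.1 2 0" --turn '[0,0,0,0,0]'

```text
clock: 4.58
eef_pos: [0.5747, -0.1124, 0.0348]
tool_rot: [179.9, 0.3, 94.0]
contact_force: [1.1, -15.4, 0.1]
grip_width: -0.0
grasp_force: 7.8
```

The tool has stopped at y = -112.4 mm (predicted -112.2) and the force is rising, so the bracket is home. I'll back off and go up.

jog_arm --pt "0.5 -8 0" --pt "1 -18 0" --pt "1.5 -25 30" --pt "1.5 -25 80" --pt "1.5 -25 130" --turn '[0,0,0,0,0]'

```text
clock: 5.2
eef_pos: [0.5746, -0.1336, 0.1647]
tool_rot: [-179.9, -0.1, 94.0]
contact_force: [0.8, -0.4, -0.3]
grip_width: -0.002
grasp_force: 0.0
```

jog_arm --pt "0 20 40" --pt "-15 75 50" --pt "-30 130 50" --pt "-45 185 50" --pt "-55 239 50" --turn '[0,0,0,0,0]'

```text
clock: 5.82
eef_pos: [0.5192, 0.1069, 0.214]
tool_rot: [-180.0, -0.0, 94.0]
contact_force: [-0.1, 0.0, 0.0]
grip_width: -0.006
grasp_force: 0.0
```

jog_arm --pt "0 0 0" --pt "0 0 0" --pt "0 0 0" --pt "0 0 0" --pt "0 0 0" --turn '[0,0,0,0,0]'

```text
clock: 6.45
eef_pos: [0.5206, 0.1042, 0.2142]
tool_rot: [-180.0, -0.0, 93.9]
contact_force: [1.3, 0.7, 0.5]
grip_width: -0.002
grasp_force: 0.0
```

```bash
python3 - <<'E'
from h import *
snap('wrist','w2'); snap('scene','s2')
print(manip.get_obs()['contact_force'],manip.get_obs()['eef_pos'])
a=cv2.imread('pics/s2.png')[60:260,130:350]
b=cv2.imread('pics/w2.png')
cv2.imwrite('pics/m2.png',np.hstack([cv2.resize(a,(440,400)),cv2.resize(b[84:384,106:376],(360,400))]))
p=np.load('jig.npy');c,s=np.cos(p[2]),np.sin(p[2])
J=lambda x,y,z:[p[0]+(c*x-s*y)/1e3,p[1]+(s*x+c*y)/1e3,z/1e3]
for q in((10,-70),(-90,-70),(-90,30),(10,30)): print(q,proj('w2',J(*q,110)).round(1))
E
```

```text
[ 0.38508227  0.08348827 -0.44600819] [0.52049881 0.10451894 0.21426937]
(10, -70) [305.3 240.2]
(-90, -70) [204.6 240.2]
(-90, 30) [198.6 137.6]
(10, 30) [311.1 137.6]
```

View pics/m2.png

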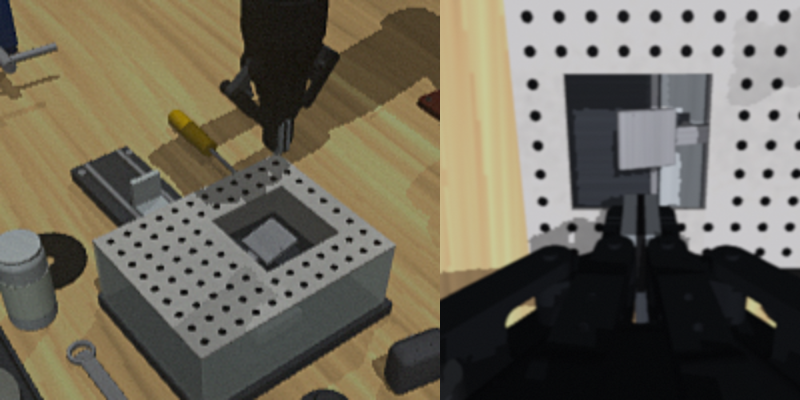

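The window in the wrist view is within 1 px of prediction (200,139 / 310,139 / 206,240 / 305,240) and the tool is centred over the pad. The finger links flare outward, so I'll check their profile against the window opening.

```bash
python3 - <<'E'
from h import *
from scipy.spatial.transform import Rotation as R
# tool pose at w1: tcp, yaw 94
F,cx,cy,o,A=cam('w1'); t=np.array([.5751,-.1246,.0346]); T=R.from_euler('xyz',[180,0,94],degrees=True).as_matrix()
for off in(.0,.013):   # plane offset towards camera
  for (u,v) in((290,420),(505,420),(240,445),(180,475),(100,515),(20,570),(785,575)):
    d=T.T@(A@[(u*.64-cx)/F,(v*.64-cy)/F,1]); q=T.T@(o-t)
    sg=np.sign(q[0]); k=(sg*off-q[0])/d[0]; h=q+k*d
    print(off,(u,v),'along close %.1f  above tip %.1f'%(h[1]*1e3,-h[2]*1e3))
E
```

```text
0.0 (290, 420) along close -33.9  above tip 29.2
0.0 (505, 420) along close 31.1  above tip 29.1
0.0 (240, 445) along close -44.5  above tip 41.7
0.0 (180, 475) along close -54.8  above tip 54.0
0.0 (100, 515) along close -65.7  above tip 67.0
0.0 (20, 570) along close -71.4  above tip 80.5
0.0 (785, 575) along close 70.2  above tip 81.6
0.013 (290, 420) along close -27.8  above tip 50.2
0.013 (505, 420) along close 25.1  above tip 50.2
0.013 (240, 445) along close -36.4  above tip 60.5
0.013 (180, 475) along close -44.8  above tip 70.5
0.013 (100, 515) along close -53.6  above tip 81.0
0.013 (20, 570) along close -58.3  above tip 92.0
0.013 (785, 575) along close 57.0  above tip 92.9
```

The links are about ±30 mm wide at the guard's top when the tip is on the pad's low position, against a ±50 mm opening, so they clear. I'll go down in steps.

jog_arm --pt "-2 1 -25" --pt "-2 1 -50" --pt "-2 1 -75" --pt "-2 1 -95" --pt "-2 1 -105" --turn '[0,0,0,0,0]'

```text
clock: 7.18
eef_pos: [0.5177, 0.1059, 0.1081]
tool_rot: [-179.9, -0.0, 94.0]
contact_force: [0.4, 0.4, -0.5]
grip_width: -0.003
grasp_force: 0.0
```

jog_arm --pt "0 0 -5" --pt "0 0 -10" --pt "0 0 -15" --pt "0 0 -20" --pt "0 0 -25" --turn '[0,0,0,0,0]'

```text
clock: 7.8
eef_pos: [0.5191, 0.1061, 0.0854]
tool_rot: [179.9, 0.0, 94.0]
contact_force: [-1.6, -0.4, 6.0]
grip_width: -0.004
grasp_force: 2.8
```

jog_arm --pt "0 0 -5" --pt "0 0 -10" --pt "0 0 -14" --pt "0 0 -17" --pt "0 0 -19" --turn '[0,0,0,0,0]'

```text
clock: 8.43
eef_pos: [0.5183, 0.1061, 0.0659]
tool_rot: [-180.0, 0.0, 94.0]
contact_force: [-3.4, -1.0, 5.4]
grip_width: 0.003
grasp_force: 2.7
```

jog_arm --pt "0 0 -1" --pt "0 0 -2" --pt "0 0 -3" --pt "0 0 -4" --pt "0 0 -4" --turn '[0,0,0,0,0]'

```text
clock: 9.05
eef_pos: [0.5183, 0.1061, 0.062]
tool_rot: [-180.0, 0.0, 94.0]
contact_force: [-3.5, -0.6, 5.2]
grip_width: 0.005
grasp_force: 2.5
```

jog_arm --pt "0 0 -0.5" --pt "0 0 -1" --pt "0 0 -1.5" --pt "0 0 -2" --pt "0 0 -2" --turn '[0,0,0,0,0]'

```text
clock: 9.68
eef_pos: [0.5184, 0.1061, 0.0618]
tool_rot: [-180.0, 0.0, 94.0]
contact_force: [-10.4, -1.0, 19.9]
grip_width: -0.001
grasp_force: 9.9
```

jog_arm --pt "0 0 -0.5" --pt "0 0 -1" --pt "0 0 -1" --pt "0 0 -1" --pt "0 0 -1" --turn '[0,0,0,0,0]'

```text
clock: 10.3
eef_pos: [0.5185, 0.1061, 0.0617]
tool_rot: [-180.0, 0.0, 94.0]
contact_force: [-13.7, -1.3, 26.7]
grip_width: 0.0
grasp_force: 13.6
```

The lever is on its end stop: 61.7 mm against the expected 62 mm, with the force rising. I'll withdraw straight up.

jog_arm --pt "0 0 6" --pt "0 0 20" --pt "0 0 45" --pt "0 0 80" --pt "0 0 120" --turn '[0,0,0,0,0]'

```text
clock: 10.92
eef_pos: [0.5181, 0.106, 0.1794]
tool_rot: [-180.0, -0.0, 94.0]
contact_force: [-0.2, 0.3, 0.4]
grip_width: 0.003
grasp_force: 0.0
```

jog_arm --pt "0 -20 30" --pt "0 -60 50" --pt "0 -80 50" --pt "0 -80 50" --pt "0 -80 50" --turn '[0,0,0,0,0]'

```text
clock: 11.55
eef_pos: [0.5183, 0.0264, 0.2283]
tool_rot: [-180.0, -0.0, 94.0]
contact_force: [0.1, -0.2, -0.6]
grip_width: 0.007
grasp_force: 0.0
```

```bash
python3 - <<'E'
from h import *
snap('scene','s3'); snap('wrist','w3'); print(manip.get_obs()['contact_force'])
a=cv2.imread('pics/s3.png')[100:260,150:350]
b=cv2.imread('pics/w3.png')
cv2.imwrite('pics/m3.png',np.hstack([cv2.resize(a,(400,320)),cv2.resize(b,(400,320))]))
E
```

```text
[0.60386549 0.70603434 0.80362208]
```

View pics/m3.png

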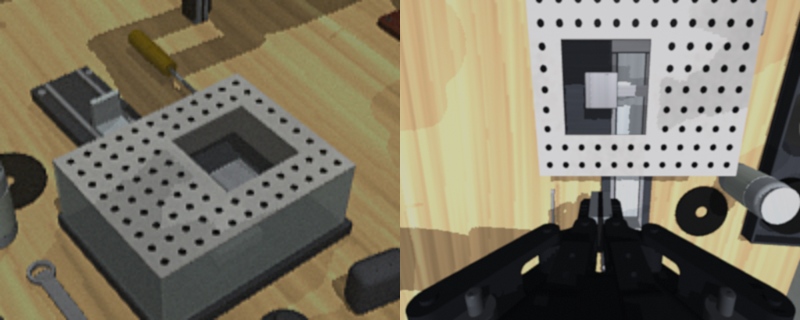

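The lever pad now sits low in the window (at (228,172) in the scene view), the bracket is flat and home, and the other objects are where they were. I'll hand it in.

```bash
python3 -c "
from station import manip
print(manip.finish_job())"
```

```text
the job is handed in; nothing more can be done
None
```

I pushed the bracket home against the stop, pressed the lever down onto its end stop, backed the arm clear and handed the job in at about 11.6 s; no verdict came back.

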